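# Wedge up the cast stand

## Task

Pick up the orange wedge, stand it flat on the cast stand's steel base between the two yellow lines, and slide it thin end first, square to the red-marked free edge, in under the hinged plate until that edge has just lifted off its rubber rests, by 2 to 7 mm. Only the wedge may lift the plate: do not touch the plate or the plaster cast with the arm or gripper, never jack the edge up more than a centimetre, and leave the other things where they are. Finish while still gripping the wedge in place under the plate: do not let go.

Things in the scene. Friction and masses are not known exactly. Their poses are not given: they have to be found in the camera images.
- stand: Tilting cast stand, fixed: dark steel base 385 x 210 x 8 mm flat on the table. Origin on the table surface, straight below the middle of the hinged plate's free edge. +x is the push direction, from the open run-in (x -160 to 0 mm, top 8 mm above the table, yellow lines at y = +-24 mm) towards the hinge (x 200, 24 mm above the table); y along the free edge; z up.
- stand_edge (a point): Point on the base's top, 8 mm above the table, straight below the middle of the free edge; fixed, axes as the stand's. The gap from here up to the plate is 12 mm when the plate is down. It is open between two rubber rests (24 x 26 mm, 12 mm high) under the ends of the edge (x 14, y +-85 mm).
- plate_edge (a point): Middle of the lower edge of the plate's free side (red stripe on top): 20 mm above the table when down; rises with the plate. The plate is aluminium, 205 x 200 x 8 mm, and carries a white plaster limb cast on wooden saddles, about 86 mm thick, top about 120 mm above the table, which begins about 70 mm in from the free edge.
- plate (a joint): Tilt of the hinged plate, rad: 0 = down on its rests, grows as the free edge lifts. The edge is 200 mm from the hinge, so its lift is 200 mm times this value (0.010 = 2 mm, 0.035 = 7 mm). Plate and cast weigh roughly 1 kg together; the plate drops by its own weight if not carried.
- wedge: Orange wedge, loose, 132 x 34 mm, about 0.12 kg. Origin at the centre of its underside; +x to the thin end (x 66 mm, 4 mm thick), z up. The top rises evenly to 22 mm at x -34; behind it the grip block (x -66 to -34, 34 wide, 45 tall). On the base it meets the plate's edge when its thin end is about 44 mm past the edge; each further 5.6 mm lifts the edge about 1 mm.
- wedge_grip (a point): Centre of the orange wedge's grip block, 26 mm above its underside and 50 mm behind the wedge's origin (116 mm behind the thin end). Grasp here across the 34 mm width (along the wedge's y).
- wedge_tip (a point): Middle of the orange wedge's thin end, on its underside.
- lowwedge: A grey wedge of the same length, width and grip block, but its slope rises only to 9 mm, too low to lift the plate. A bystander: leave it. Origin at the centre of its underside, +x to its thin end.
- collar: Bystander: small brass collar, 24 mm across, 12 mm high, lying on the run-in of the stand near its +y side. Origin centre of underside.
- spatula: Bystander: plaster spatula lying on the table, origin near its middle on its underside.
- bottle: Bystander: white plastic bottle, 60 mm across, 150 mm high. Origin centre of underside.
- jar: Bystander: glass jar, 70 mm across, 80 mm high. Origin centre of underside.
- rasp: Bystander: plaster rasp with wooden handle, 260 mm long, lying flat, 18 mm high. Origin on its underside.
- driver: Bystander: screwdriver lying on the table, origin near its middle on its underside.
Not all that is in view belongs to the job. Several things look just like the wedge: the one meant starts farthest to the robot's left.

How it is judged:
By the outcome, as a careful person would: the job done as asked, in the order asked, and still so for the second after the job is handed in, while the arm keeps its last pose, push and grip.
It also fails if it takes over 43 s, if anything falls off the work surface, if the arm or the gripper's body presses on something with over 40 N, if the wrist force passes 120 N, or if a joint passes its speed limit or range.

## Robot

A 6-joint arm with a two-finger parallel gripper is mounted at the origin on the work surface. World frame = base frame: x ahead of the robot, y to its left, z up, the work surface at z = 0. Lengths are in m, angles in degrees, forces in N, time in s.
With the tool pointing down it reaches from about 0.4 to 0.825 m from the base axis. Payload 7 kg.
Tool frame: the origin (TCP) lies midway between the tips of the shut fingers; the grasp point (between the pads) lies 19 mm behind it; z points along the fingers, y is the line along which they close (so a half turn about z gives the same grasp; the last joint's range is limited). The gripper opens to 88 mm and grips with 3 to 60 N. Pads are 19 mm wide; open, the fingers measure 130 mm over their backs; the gripper's body (78 mm by 193 mm) begins 47 mm behind the grasp point.
Start: joints at [-56.603, 20.546, 0.682, 0, -70.136, -16.507], TCP at [0.196, -0.646, 0.227] pointing down, gripper open.
Joint ranges: [-176.03, 176.03], [-82.01, 121.73], [-58.28, 71.71], [-173.87, 95.51], [-174.79, -0.11], [-173.66, 173.66]. Speed limits (degrees/s): [136.94, 136.94, 172.46, 180, 180, 180].

## Interface

Orientations are given as [roll, pitch, yaw] about the fixed x, y, z axes, in that order (R = Rz(yaw) Ry(pitch) Rx(roll)).
In Python, from plant import r, eyes, workorder gives the robot as it stands.
- The arm moves only by the tool step_arm, never from a script. Its argument "plan" is a list of rows, each a list of 5 numbers: the shift along the tool's x, y, z each as a share of 25 cm, from -1 to 1, then the turn about the tool's z as a share of 60 degrees, from -1 to 1, then the finger opening in mm, from 0 to 87.6. In form: [[x, y, z, turn, jaw], ...]. A call has 1 to 12 rows; each row is the pose to reach, as a shift and turn from the pose commanded when the call began, along the tool's axes at that moment; what a row does not reach only later rows make up. A row lasts 1/12 s, in which the tool goes at most 41.7 mm and 7.16 degrees, less where a joint would pass 70% of its speed; a pose out of reach is approached as far as the arm can. A call with a number of a shift or a turn outside -1 to 1 is refused whole. A call with a gripper value outside its range is refused whole. The fingers move at their own pace and stop on an object; "newtons" is the grip in N (left out, the last holds). Time passes only in rows, so rows that repeat a pose let the fingers close. It gives the time, the measured TCP pose, the force, the opening and the grip force at its end, in the units of the state.
- r.get_state(): the state, without advancing time (a new reading comes with each control period).
- eyes.capture(name): name is "side" or "top"; returns the picture (420x560x3 uint8, red, green, blue); there is no depth.
- eyes.camera_model(name): a dict with "fov_y" (degrees; the focal length in pixels is half the picture's height over the tangent of half this angle, whatever the lens; pixels are square), "cx", "cy" (the principal point, pixels), "world_to_cam" (4x4, takes a point from world to camera coordinates). Camera axes: x right, y up, looking along -z (the intrinsics and any distortion apply to the point x, -y, -z); pixel columns grow to the right and rows downward; lengths in m; the calibration is good to about 2 mm. A picture is of the moment at which its call begins. camera_model takes no time and is no camera call.
- workorder.close_job(): hands the job in; it is judged then, once.
The state is a dict: "time_s": time; "joints": joint angles; "qd": joint speeds; "joint_torque": joint torques, N m; "tcp_pos": TCP position; "eef_rot": TCP orientation; "contact_force": force on the tool from outside, world axes, zero at the start; "moment": the same for the moment, N m; "gripper_width": finger opening in m; "gripper_force": force on a finger pad.
Only numpy, scipy, OpenCV 4.12 (cv2) and the standard library are available. Lean on these libraries where they do the work, as an engineer would, in place of code of your own. Each camera call takes 0.05 s, during which the arm holds its last target. There are 200 camera calls.

## Working session

There is one attempt and no reset: what is moved stays moved. The work goes in short steps, Python scripts to look and compute and a tool call to move; the robot and the scene stay as the last step left them, time stands still between calls to the robot, and variables do not carry over. Pictures are saved under pics/ and viewed, at most 10 in all, crops included, and the job is handed in when it is done.

Besides the shell and the picture viewer there is one more tool, called after "Request:" as name(argument=value, ...) on one line, values as JSON. step_arm: Moves the arm, as the interface text tells. Its arguments: {"type":"object","properties":{"plan":{"type":"array"},"newtons":{"type":"number"}},"required":["plan"]}

```bash
mkdir -p pics; python3 - <<'E'
from plant import r, eyes, workorder
import cv2,json
for n in("top","side"):
    cv2.imwrite(f"pics/{n}0.png",eyes.capture(n)[:,:,::-1]); print(n,eyes.camera_model(n))
s=r.get_state();print(s)
E
```

```text
top {'fov_y': 57.76838419629187, 'cx': 288.1901488643284, 'cy': 209.65365921005767, 'world_to_cam': array([[-1.85819178e-02, -9.99827032e-01, -7.86058662e-04,
        -5.97095539e-02],
       [ 9.96412414e-01, -1.85833687e-02,  8.25648856e-02,
        -5.32803797e-01],
       [-8.25652122e-02,  7.50975307e-04,  9.96585381e-01,
        -1.33769741e+00],
       [ 0.00000000e+00,  0.00000000e+00,  0.00000000e+00,
         1.00000000e+00]])}
side {'fov_y': 45.783656228851015, 'cx': 282.13270761433995, 'cy': 205.4700222306284, 'world_to_cam': array([[ 0.98182347, -0.18943434,  0.01171796, -0.52944077],
       [ 0.10619765,  0.59948635,  0.79330837, -0.07194425],
       [-0.1573046 , -0.77764436,  0.60870725, -1.62940793],
       [ 0.        ,  0.        ,  0.        ,  1.        ]])}
{'time_s': 0.1, 'joints': array([-5.66014995e+01,  2.05887015e+01,  6.37105922e-01, -1.86948280e-02,
       -7.01359853e+01, -1.65070954e+01]), 'qd': array([-0.01497772, -0.11955386,  0.19445521,  0.1368217 , -0.03558084,
        0.11125233]), 'joint_torque': array([-1.77928672e-03, -5.84162414e+01,  2.93749470e+01,  7.01549694e+00,
        1.01886364e-02, -7.48207776e-05]), 'tcp_pos': array([ 0.19597019, -0.64544711,  0.22568333]), 'eef_rot': array([ 1.79911035e+02, -8.03645990e-03, -1.63114954e+02]), 'contact_force': array([ 0.68850357, -0.90823511, -0.31078656]), 'moment': array([0.02265754, 0.00338549, 0.03752524]), 'gripper_force': 0.0, 'gripper_width': 0.08761087842089832}
```

View pics/top0.png

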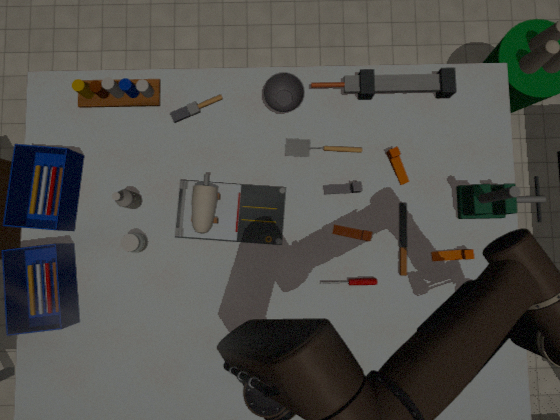

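View pics/side0.png

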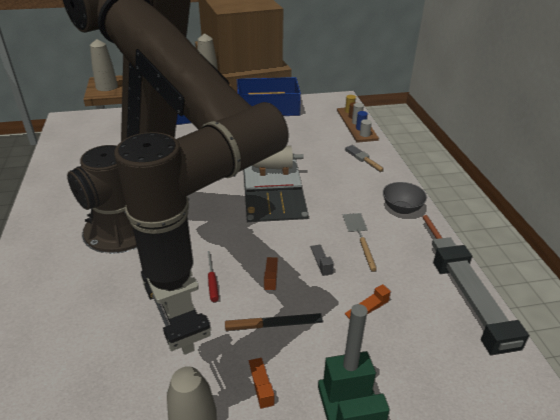

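The top view shows three orange wedge-like things at (352,233), (398,163) and (452,255). Image left is +y, the robot's left, so the one at (352,233) (side view (271,272)) fits. The stand is at about (230,212), with its run-in to the right (−y) and its push direction toward +y. I'll confirm with an enlarged crop.

```bash
cat > h.py <<'E'
import numpy as np,cv2
from plant import r,eyes
def ray(n,uv):
    m=eyes.camera_model(n);f=210/np.tan(np.radians(m['fov_y']/2));T=m['world_to_cam']
    d=np.array([(uv[0]-m['cx'])/f,-(uv[1]-m['cy'])/f,-1]);R=T[:3,:3]
    return -R.T@T[:3,3],R.T@d
def onz(n,uv,z):
    o,d=ray(n,uv);return (o+d*(z-o[2])/d[2])
def proj(n,p):
    m=eyes.camera_model(n);f=210/np.tan(np.radians(m['fov_y']/2));c=m['world_to_cam']@np.append(p,1)
    return np.array([m['cx']-f*c[0]/c[2],m['cy']+f*c[1]/c[2]])
def crop(img,x,y,w,h,k,fn,gain=1):
    c=cv2.resize(img[y:y+h,x:x+w],None,fx=k,fy=k,interpolation=cv2.INTER_CUBIC)
    cv2.imwrite(fn,np.clip(c[:,:,::-1].astype(float)*gain,0,255).astype(np.uint8))
E
python3 - <<'E'
from h import *
a=cv2.imread('pics/top0.png')[:,:,::-1];b=cv2.imread('pics/side0.png')[:,:,::-1]
A=cv2.resize(a[165:260,165:405],None,fx=3.3,fy=3.3,interpolation=2)
B=cv2.resize(b[140:300,215:345],None,fx=1.8,fy=1.8,interpolation=2)
im=np.zeros((A.shape[0]+B.shape[0]-20,800,3),np.uint8);im[:A.shape[0],:A.shape[1]]=A
B=B[:im.shape[0]-A.shape[0]];im[A.shape[0]:A.shape[0]+B.shape[0],:B.shape[1]]=B
# top zoom of wedge
C=cv2.resize(a[215:250,325:385],None,fx=7,fy=7,interpolation=2);im[A.shape[0]:A.shape[0]+C.shape[0],300:300+C.shape[1]]=C
cv2.imwrite('pics/c1.png',np.clip(im[:,:,::-1]*1.4,0,255).astype(np.uint8))
hsv=cv2.cvtColor(a,cv2.COLOR_RGB2HSV);m=cv2.inRange(hsv,(5,170,60),(20,255,255))
for c in cv2.findContours(m,0,1)[0]:
    if cv2.contourArea(c)>40:
        q=cv2.minAreaRect(c);print(q,onz('top',q[0],.01))
print(im.shape)
E
```

```text
((30.720712661743164, 280.4502868652344), (29.206485748291016, 3.4401044845581055), 86.05481719970703) [0.29744094 0.84912196 0.01      ]
((468.5, 254.0), (8.0, 9.0), 90.0) [ 0.36186386 -0.70988056  0.01      ]
((446.7677917480469, 255.0155029296875), (9.312660217285156, 30.00006866455078), 86.18592071533203) [ 0.35970489 -0.63219145  0.01      ]
((403.0, 261.0), (26.0, 4.0), 90.0) [ 0.34142811 -0.47520483  0.01      ]
((366.45947265625, 235.2432403564453), (7.891151428222656, 8.877545356750488), 9.462321281433105) [ 0.43537805 -0.34831223  0.01      ]
((346.9615478515625, 231.6923065185547), (28.044607162475586, 8.825225830078125), 11.309932708740234) [ 0.44937812 -0.27886836  0.01      ]
((34.509334564208984, 188.93234252929688), (3.928325891494751, 46.661678314208984), 7.853313446044922) [0.62502123 0.84760725 0.01      ]
((397.89117431640625, 165.53485107421875), (37.06834411621094, 10.362374305725098), 72.25532531738281) [ 0.68616709 -0.47160962  0.01      ]
((327.5, 84.5), (3.0, 31.0), 90.0) [ 0.99498205 -0.2238564   0.01      ]
((92.0, 86.0), (10.0, 16.0), 90.0) [1.00575277 0.64855438 0.01      ]
((118.01387023925781, 92.98531341552734), (24.304367065429688, 80.68135833740234), 88.36341857910156) [0.97727248 0.55167152 0.01      ]
(582, 800, 3)
```

View pics/c1.png

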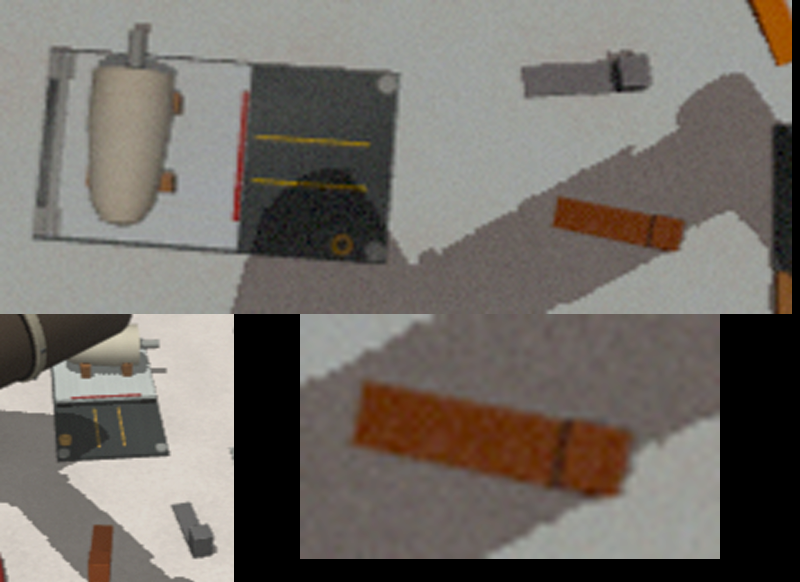

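The crop confirms the target: the orange wedge in shadow has its thin end at (334,229) and its grip block at (367,236). It's orange, so it isn't the grey low wedge at (343,188), and it lies left of the other two. Next I'll measure its pose and the stand frame.

```bash
python3 - <<'E'
from h import *
a=cv2.imread('pics/top0.png')[:,:,::-1]
g=onz('top',(367.4,235.6),.045);t=onz('top',(333.6,229),.004)
print('block',g,'tip',t,'len',np.linalg.norm((g-t)[:2]),'yaw',np.degrees(np.arctan2(*(t-g)[1::-1])))
P=lambda x,y,z:onz('top',(165+x/3.3-.35,165+y/3.3-.35),z)
c=[P(400,72,.008),P(386,264,.008),P(35,238,.008),P(52,47,.008)]
for i in c:print('corner',i)
print([np.linalg.norm(c[i]-c[(i+1)%4]) for i in range(4)])
yaw=np.arctan2(*((c[2]+c[3]-c[0]-c[1])/2)[1::-1]);print('stand yaw',np.degrees(yaw))
ex=np.array([np.cos(yaw),np.sin(yaw)]);ey=np.array([-ex[1],ex[0]])
print('O from corners',(sum(c)/4)[:2]-ex*.0325)
hsv=cv2.cvtColor(a,cv2.COLOR_RGB2HSV)
for nm,lo,hi,z in(('yel',(18,110,60),(32,255,255),.008),('red',(0,120,60),(6,255,255),.028),('red',(174,120,60),(180,255,255),.028)):
    m=cv2.inRange(hsv,lo,hi);m[:, :225]=0;m[:,290:]=0;m[:180]=0;m[250:]=0
    n,l,st,ce=cv2.connectedComponentsWithStats(m,None,connectivity=8)
    for k in range(1,n):
        if st[k,4]>5:
            v,u=np.nonzero(l==k);w=np.array([onz('top',q,z)[:2] for q in zip(u,v)])
            d=np.linalg.svd(w-w.mean(0))[2][0];print(nm,st[k],w.mean(0),np.degrees(np.arctan2(d[1],d[0])))
E
```

```text
block [ 0.43366408 -0.34438905  0.045     ] tip [ 0.46009121 -0.23195513  0.004     ] len 0.11549796577255983 yaw 76.77295463556943
corner [ 0.61729003 -0.06275291  0.008     ]
corner [ 0.40744728 -0.04376153  0.008     ]
corner [0.44268883 0.3373848  0.008     ]
corner [0.65221495 0.31990397 0.008     ]
[np.float64(0.2107003819237457), np.float64(0.38277211409087636), np.float64(0.21025406888748002), np.float64(0.38424736526856584)]
stand yaw 84.75127760838546
O from corners [0.52693719 0.10532986]
yel [242 206  35   3  45] [0.54404859 0.0372007 ] -95.03763679213105
yel [241 219  14   2  17] [0.49962047 0.07872153] -96.40179897910221
red [238 193   2  16  21] [0.5665465 0.1067442] 174.9989380057656
red [237 210   2  10  14] [0.5187245  0.11101018] 175.75976836328618
red [236 222   2   9  16] [0.4779599 0.1148319] 177.05010265354068
```

```bash
cat >> h.py <<'E'
def shares(p,yaw):
    s=r.get_state();e=np.radians(s['eef_rot'])
    from scipy.spatial.transform import Rotation as Ro
    R=Ro.from_euler('xyz',e).as_matrix();R0=Ro.from_euler('xyz',[np.pi,0,np.radians(round(s['eef_rot'][2],1))]).as_matrix()
    d=R0.T@(np.array(p)-s['tcp_pos']);dy=(yaw-s['eef_rot'][2]+180)%360-180
    print('t',s['time_s'],'tcp',s['tcp_pos'].round(4),s['eef_rot'].round(2),'j',s['joints'].round(1),'F',s['contact_force'].round(1),'w',s['gripper_width'],s['gripper_force'])
    print('shares',(d/.25).round(3),round(-dy/60,3))
E
python3 -c "
from h import *
shares([.4337,-.3444,.16],-103.2)"
```

```text
t 0.1 tcp [ 0.196  -0.6454  0.2257] [ 1.7991e+02 -1.0000e-02 -1.6311e+02] j [-56.6  20.6   0.6  -0.  -70.1 -16.5] F [ 0.7 -0.9 -0.3] w 0.08761087842089832 0.0
shares [-1.26   0.876  0.263] -0.999
```

Request:
step_arm(plan=[[-0.95,0.66,0,-0.99,87.6],[-0.95,0.66,0,-0.99,87.6],[-0.95,0.66,0,-0.99,87.6],[-0.95,0.66,0,-0.99,87.6],[-0.95,0.66,0,-0.99,87.6],[-0.95,0.66,0,-0.99,87.6],[-0.95,0.66,0,-0.99,87.6],[-0.95,0.66,0,-0.99,87.6],[-0.95,0.66,0,-0.99,87.6],[-0.95,0.66,0,-0.99,87.6],[-0.95,0.66,0,-0.99,87.6],[-0.95,0.66,0,-0.99,87.6]])

```text
time_s: 1.1
tcp_pos: [0.3751, -0.4191, 0.2263]
eef_rot: [180.0, 0.0, -103.8]
contact_force: [-0.1, -0.0, -0.7]
gripper_width: 0.0876
gripper_force: 0.0
```

```bash
python3 -c "
from h import *
shares([.4337,-.3444,.12],-103.2)"
```

```text
t 1.1 tcp [ 0.3751 -0.4191  0.2263] [ 1.7997e+02  1.0000e-02 -1.0385e+02] j [-28.2  10.  -13.7  -0.  -66.3  14.4] F [-0.1 -0.  -0.7] w 0.0875894872637245 0.0
shares [-0.346 -0.156  0.425] -0.011
```

Request:
step_arm(plan=[[-0.346,-0.156,0.42,-0.011,87.6],[-0.346,-0.156,0.42,-0.011,87.6],[-0.346,-0.156,0.42,-0.011,87.6],[-0.346,-0.156,0.42,-0.011,87.6],[-0.346,-0.156,0.42,-0.011,87.6],[-0.346,-0.156,0.42,-0.011,87.6]])

```text
time_s: 1.6
tcp_pos: [0.4334, -0.3442, 0.1209]
eef_rot: [179.9, -0.0, -103.1]
contact_force: [0.9, -0.6, 0.1]
gripper_width: 0.0875
gripper_force: 0.0
```

```bash
python3 - <<'E'
from h import *
a=eyes.capture('top');b=eyes.capture('side')
A=cv2.resize(a[190:270,310:410],None,fx=5,fy=5,interpolation=2)
B=cv2.resize(b[200:320,215:335],None,fx=2.5,fy=2.5,interpolation=2)
im=np.zeros((400,800,3),np.uint8);im[:,:500]=A;im[:300,500:]=B
cv2.imwrite('pics/c2.png',np.clip(im[:,:,::-1]*1.4,0,255).astype(np.uint8))
for n in('top','side'):
    for p in([.4337,-.3444,.045],[.4601,-.232,.002]):print(n,proj(n,p))
shares([.4337,-.3444,.007],-103.2)
E
```

```text
top [367.40276832 235.58963035]
top [333.54691696 229.01501815]
side [268.70809011 275.20790701]
side [271.09698443 258.00482178]
t 1.7 tcp [ 0.4339 -0.3452  0.1224] [-1.7994e+02 -3.0000e-02 -1.0312e+02] j [-18.2  14.5 -22.8   0.  -52.7   5.1] F [0.1 0.5 0.3] w 0.08778835358420749 0.0
shares [-0.003  0.002  0.462] 0.001
```

View pics/c2.png

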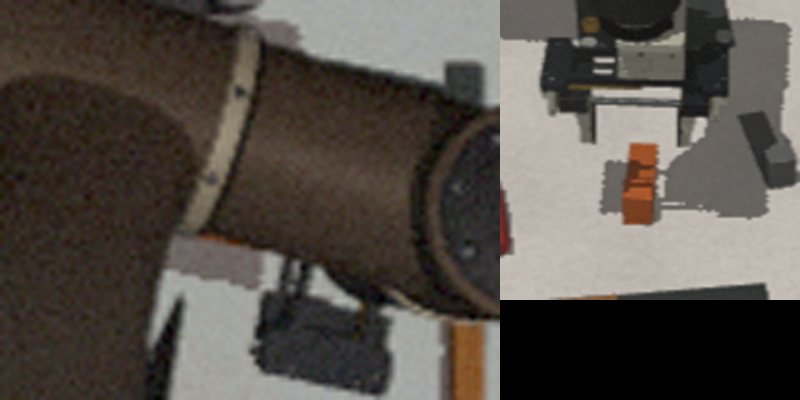

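The side view shows the open fingers straddling the wedge's block, which sits at about (271,275) in the full frame and is well centred. The grey low wedge is clear to the right, so I'll descend and grip.

Request:
step_arm(plan=[[-0.003,0.002,0.15,0,87.6],[-0.003,0.002,0.3,0,87.6],[-0.003,0.002,0.4,0,87.6],[-0.003,0.002,0.455,0,87.6],[-0.003,0.002,0.455,0,87.6]])

```text
time_s: 2.12
tcp_pos: [0.4315, -0.3437, 0.0058]
eef_rot: [179.8, 0.0, -103.2]
contact_force: [-0.3, 0.1, -0.5]
gripper_width: 0.0876
gripper_force: 0.0
```

Request:
step_arm(plan=[[0,0,0,0,60],[0,0,0,0,45],[0,0,0,0,30],[0,0,0,0,20],[0,0,0,0,20],[0,0,0,0,20],[0,0,0,0,20],[0,0,0,0,20],[0,0,0,0,20],[0,0,0,0,20]], newtons=40)

```text
time_s: 2.95
tcp_pos: [0.4338, -0.3434, 0.0079]
eef_rot: [-180.0, -0.0, -103.0]
contact_force: [0.1, 0.3, 1.0]
gripper_width: 0.0334
gripper_force: 39.8
```

```bash
python3 - <<'E'
from h import *
b=eyes.capture('side')
cv2.imwrite('pics/s3.png',np.clip(cv2.resize(b[180:320,195:345],None,fx=4,fy=4,interpolation=2)[:,:,::-1]*1.2,0,255).astype(np.uint8))
shares([.4337,-.3444,.1],-95.25)
E
```

```text
t 3.0 tcp [ 0.4338 -0.3434  0.008 ] [-1.7998e+02 -1.0000e-02 -1.0304e+02] j [-18.1  23.  -29.3   0.  -37.7   5. ] F [0.7 1.9 1.3] w 0.033865101305578724 39.835606813430786
shares [ 0.004 -0.001 -0.368] -0.13
```

View pics/s3.png

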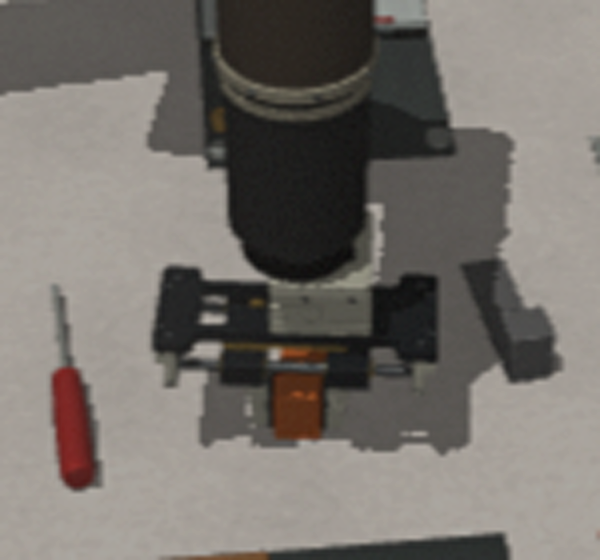

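```bash
python3 - <<'E'
from h import *
shares([.5145,-.0251,.07],-95.25)
E
```

```text
t 3.0 tcp [ 0.4338 -0.3434  0.008 ] [-1.7998e+02 -1.0000e-02 -1.0304e+02] j [-18.1  23.  -29.3   0.  -37.7   5. ] F [0.7 1.9 1.3] w 0.033865101305578724 39.835606813430786
shares [-1.313 -0.028 -0.248] -0.13
```

Request:
step_arm(plan=[[0,0,-0.12,0,20],[0,0,-0.25,0,20],[0,0,-0.3,0,20],[0,0,-0.3,0,20]])

```text
time_s: 3.33
tcp_pos: [0.4353, -0.3442, 0.0861]
eef_rot: [-179.7, -0.1, -103.0]
contact_force: [0.2, 0.0, -1.9]
gripper_width: 0.0336
gripper_force: 39.8
```

```bash
python3 - <<'E'
from h import *
shares([.5145,-.0251,.07],-95.25)
E
```

```text
t 3.3333 tcp [ 0.4353 -0.3442  0.0861] [-1.7969e+02 -6.0000e-02 -1.0302e+02] j [-18.1  16.8 -25.2   0.  -47.6   5. ] F [ 0.2  0.  -1.9] w 0.03357364244181061 39.836363196372986
shares [-1.315 -0.021  0.064] -0.129
```

Request:
step_arm(plan=[[-0.15,0,0,-0.05,20],[-0.3,0,0,-0.1,20],[-0.45,-0.01,0,-0.129,20],[-0.6,-0.02,0,-0.129,20],[-0.75,-0.02,0,-0.129,20],[-0.9,-0.02,0,-0.129,20],[-0.98,-0.02,0,-0.129,20],[-0.98,-0.02,0,-0.129,20],[-0.98,-0.02,0,-0.129,20]])

```text
time_s: 4.08
tcp_pos: [0.4932, -0.1046, 0.082]
eef_rot: [179.9, -0.0, -95.2]
contact_force: [-0.1, 0.3, -1.7]
gripper_width: 0.0341
gripper_force: 39.8
```

```bash
python3 - <<'E'
from h import *
shares([.5145,-.0251,.045],-95.25)
E
```

```text
t 4.0833 tcp [ 0.4932 -0.1046  0.082 ] [ 1.7991e+02 -1.0000e-02 -9.5170e+01] j [ 10.4  13.1 -31.4  -0.  -45.6 -15.5] F [-0.1  0.3 -1.7] w 0.03406857328650953 39.836220145225525
shares [-0.325 -0.056  0.148] 0.001
```

Request:
step_arm(plan=[[-0.1,-0.02,0,0,20],[-0.2,-0.04,0,0,20],[-0.325,-0.056,0.05,0,20],[-0.325,-0.056,0.13,0,20],[-0.325,-0.056,0.13,0,20],[-0.325,-0.056,0.13,0,20]])

```text
time_s: 4.58
tcp_pos: [0.5135, -0.0272, 0.0491]
eef_rot: [179.8, -0.1, -95.3]
contact_force: [-1.0, -0.4, -1.6]
gripper_width: 0.0337
gripper_force: 39.8
```

```bash
python3 - <<'E'
from h import *
a=eyes.capture('top');b=eyes.capture('side')
A=cv2.resize(a[165:265,165:305],None,fx=4,fy=4,interpolation=2)
B=cv2.resize(b[130:270,215:335],None,fx=4,fy=4,interpolation=2)[:,:480]
im=np.zeros((600,800,3),np.uint8);im[:400,:400]=A[:,160:560];im[:560,400:]=B[:,40:440]
cv2.imwrite('pics/c4.png',np.clip(im[:,:,::-1]*1.4,0,255).astype(np.uint8))
shares([.5145,-.0251,.016],-95.25)
E
```

```text
t 4.6833 tcp [ 0.5149 -0.0273  0.0506] [ 1.7997e+02 -2.0000e-02 -9.5370e+01] j [ 18.8  16.5 -31.9   0.  -41.6 -24.2] F [-0.1 -0.6 -0.3] w 0.03370647890166351 39.83616292476654
shares [-0.008  0.002  0.138] -0.002
```

View pics/c4.png

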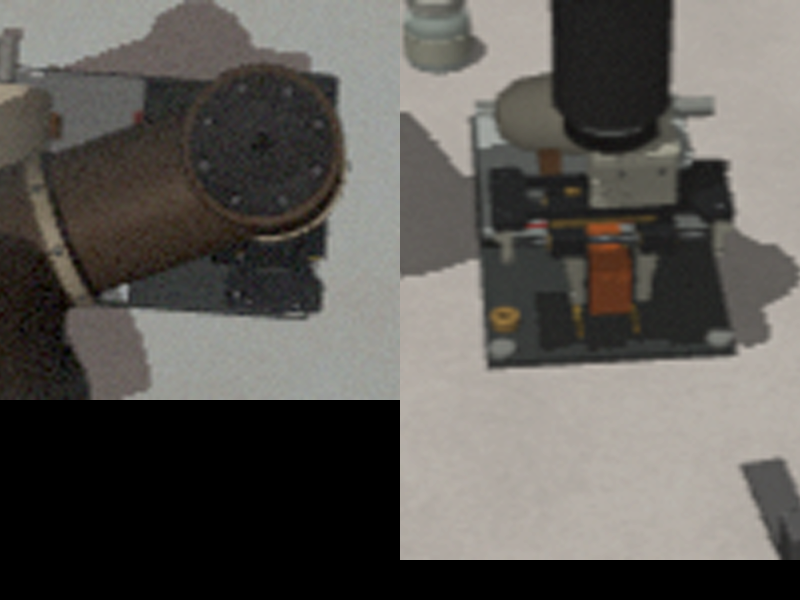

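The side view shows the wedge's block at crop x≈610, centred between the yellow lines (about 580 and 635). The collar at (505,318) in the crop is clear of the fingers. I'll lower it gently onto the base.

Request:
step_arm(plan=[[-0.008,0.002,0.06,-0.002,20],[-0.008,0.002,0.11,-0.002,20],[-0.008,0.002,0.128,-0.002,20],[-0.008,0.002,0.128,-0.002,20],[-0.008,0.002,0.128,-0.002,20]])

```text
time_s: 5.1
tcp_pos: [0.5151, -0.0247, 0.019]
eef_rot: [-180.0, -0.0, -95.2]
contact_force: [-0.7, -0.2, -0.7]
gripper_width: 0.034
gripper_force: 39.8
```

Request:
step_arm(plan=[[0,0,0.004,0,20],[0,0,0.008,0,20],[0,0,0.008,0,20]])

```text
time_s: 5.35
tcp_pos: [0.5151, -0.0242, 0.0167]
eef_rot: [-180.0, 0.0, -95.2]
contact_force: [0.1, 0.1, -1.3]
gripper_width: 0.0338
gripper_force: 39.8
```

```bash
python3 - <<'E'
from h import *
shares([.5145+.0915*.06,-.0251+.9958*.06,.016],-95.25)
E
```

```text
t 5.35 tcp [ 0.5151 -0.0242  0.0167] [-1.7996e+02  2.0000e-02 -9.5190e+01] j [ 19.2  19.5 -33.7   0.  -36.8 -24.3] F [ 0.1  0.1 -1.3] w 0.033771441242386534 39.83603239059448
shares [-0.236  0.002  0.003] 0.001
```

No contact yet, so I'll go a little lower.

Request:
step_arm(plan=[[0,0,0.003,0,20],[0,0,0.006,0,20],[0,0,0.006,0,20]])

```text
time_s: 5.6
tcp_pos: [0.5151, -0.0241, 0.0159]
eef_rot: [-180.0, 0.0, -95.2]
contact_force: [-4.0, 1.0, 11.8]
gripper_width: 0.0342
gripper_force: 39.8
```

Request:
step_arm(plan=[[-0.02,0,-0.001,0,20],[-0.04,0,-0.001,0,20],[-0.06,0,-0.001,0,20],[-0.08,0,-0.001,0,20],[-0.1,0,-0.001,0,20],[-0.12,0,-0.001,0,20],[-0.14,0,-0.001,0,20],[-0.16,0,-0.001,0,20],[-0.18,0,-0.001,0,20],[-0.2,0,-0.001,0,20],[-0.2,0,-0.001,0,20]])

```text
time_s: 6.52
tcp_pos: [0.5198, 0.026, 0.0159]
eef_rot: [-180.0, -0.0, -95.1]
contact_force: [-1.5, -0.9, 7.5]
gripper_width: 0.0342
gripper_force: 39.8
```

```bash
python3 - <<'E'
from h import *
a=eyes.capture('top');b=eyes.capture('side')
cv2.imwrite('pics/s5raw.png',b[:,:,::-1]);cv2.imwrite('pics/t5raw.png',a[:,:,::-1])
B=cv2.resize(b[140:240,225:325],None,fx=6,fy=6,interpolation=2)
cv2.imwrite('pics/s5.png',np.clip(B[:,:,::-1]*1.5,0,255).astype(np.uint8))
shares([.5265-.0915*.047,.1053-.9958*.047,.016],-95.25)
E
```

```text
t 6.6167 tcp [0.5198 0.026  0.0159] [-1.7994e+02  1.0000e-02 -9.5140e+01] j [ 24.5  19.9 -33.2   0.  -36.9 -29.7] F [-2.6  0.   7.3] w 0.033782363389816925 39.83192503452301
shares [-0.13   0.002 -0.   ] 0.002
```

View pics/s5.png

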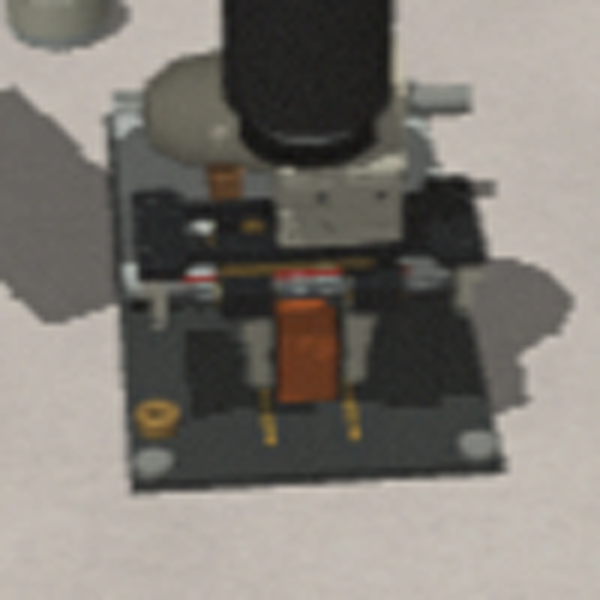

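The side view shows the wedge square and centred between the lines. The red edge at crop row ≈272 is still down, and the gripper body is clear of the cast. I'll take a reference, then advance in small steps watching the force and the edge row.

```bash
cat > m.py <<'E'
from h import *
F=[];S=[];P=[]
for i in range(6):
    b=eyes.capture('side').astype(float);S.append(b);s=r.get_state();F.append(s['contact_force']);P.append(s['tcp_pos'])
b=np.mean(S,0);f=np.mean(F,0);p=np.mean(P,0)
e=np.array([.0915,.9958]);q=p[:2]-[.5265,.1053]
print('t',s['time_s'],'grip x,y mm',(q@e*1e3).round(1),(q@[-e[1],e[0]]*1e3).round(1),'z',p[2].round(4),'yaw',s['eef_rot'][2].round(2),'Fpush',(-f[:2]@e).round(2),'Fz',f[2].round(2),'w',s['gripper_width'].round(4))
red=np.clip(b[:,:,0]-np.maximum(b[:,:,1],b[:,:,2])-25,0,None)
# red (not orange): g close to b
red*=(abs(b[:,:,1]-b[:,:,2])<22)
for lo,hi in((254,262),(271,283)):
    w=red[178:192,lo:hi];print(lo,'row',(w.sum(1)@np.arange(178,192)/max(w.sum(),1e-9)).round(3),'mass',w.sum().round(0))
np.save(f"b{s['time_s']:.2f}.npy",b)
E
python3 m.py
```

```text
Traceback (most recent call last):
  File "m.py", line 7, in <module>
    print('t',s['time_s'],'grip x,y mm',(q@e*1e3).round(1),(q@[-e[1],e[0]]*1e3).round(1),'z',p[2].round(4),'yaw',s['eef_rot'][2].round(2),'Fpush',(-f[:2]@e).round(2),'Fz',f[2].round(2),'w',s['gripper_width'].round(4))
                                                                                                                                                                                             ^^^^^^^^^^^^^^^^^^^^^^^^
AttributeError: 'float' object has no attribute 'round'
```

Request:
step_arm(plan=[[-0.008,0,0,0,20],[-0.016,0,0,0,20],[-0.024,0,0,0,20],[-0.024,0,0,0,20],[-0.024,0,0,0,20]])

```text
time_s: 7.33
tcp_pos: [0.5203, 0.0314, 0.0159]
eef_rot: [-180.0, -0.0, -95.2]
contact_force: [-1.2, -3.7, 7.2]
gripper_width: 0.0338
gripper_force: 39.8
```

```bash
python3 m.py
```

```text
Traceback (most recent call last):
  File "m.py", line 7, in <module>
    print('t',s['time_s'],'grip x,y mm',(q@e*1e3).round(1),(q@[-e[1],e[0]]*1e3).round(1),'z',p[2].round(4),'yaw',s['eef_rot'][2].round(2),'Fpush',(-f[:2]@e).round(2),'Fz',f[2].round(2),'w',s['gripper_width'].round(4))
                                                                                                                                                                                             ^^^^^^^^^^^^^^^^^^^^^^^^
AttributeError: 'float' object has no attribute 'round'
```

Request:
step_arm(plan=[[-0.008,0,0,0,20],[-0.016,0,0,0,20],[-0.024,0,0,0,20],[-0.024,0,0,0,20],[-0.024,0,0,0,20]])

```text
time_s: 8.05
tcp_pos: [0.5202, 0.0359, 0.0159]
eef_rot: [180.0, -0.1, -95.2]
contact_force: [-0.7, -12.1, 9.1]
gripper_width: 0.0339
gripper_force: 39.9
```

```bash
python3 m.py
```

```text
Traceback (most recent call last):
  File "m.py", line 7, in <module>
    print('t',s['time_s'],'grip x,y mm',(q@e*1e3).round(1),(q@[-e[1],e[0]]*1e3).round(1),'z',p[2].round(4),'yaw',s['eef_rot'][2].round(2),'Fpush',(-f[:2]@e).round(2),'Fz',f[2].round(2),'w',s['gripper_width'].round(4))
                                                                                                                                                                                             ^^^^^^^^^^^^^^^^^^^^^^^^
AttributeError: 'float' object has no attribute 'round'
```

```bash
sed -i "s/s\['gripper_width'\].round(4)/round(s['gripper_width'],4)/" m.py; python3 m.py; python3 - <<'E'
import cv2,numpy as np
b=cv2.imread('pics/s5raw.png')[:,:,::-1].astype(float)
red=np.clip(b[:,:,0]-np.maximum(b[:,:,1],b[:,:,2])-25,0,None)*(abs(b[:,:,1]-b[:,:,2])<22)
for lo,hi in((254,262),(271,283)):
    w=red[178:192,lo:hi];print('ref',lo,(w.sum(1)@np.arange(178,192)/w.sum()).round(3),w.sum())
E
```

```text
t 8.65 grip x,y mm -69.6 -0.0 z 0.0159 yaw -95.19 Fpush 11.57 Fz 9.4 w 0.0339
254 row 186.0 mass 30.0
271 row 187.451 mass 233.0
ref 254 186.0 75.0
ref 271 187.0 349.0
```

Request:
step_arm(plan=[[-0.008,0,0,0,20],[-0.016,0,0,0,20],[-0.024,0,0,0,20],[-0.032,0,0,0,20],[-0.04,0,0,0,20],[-0.048,0,0,0,20],[-0.048,0,0,0,20],[-0.048,0,0,0,20]], newtons=55)

```text
time_s: 9.32
tcp_pos: [0.5203, 0.0468, 0.0159]
eef_rot: [179.9, -0.2, -95.2]
contact_force: [-2.3, -17.5, 14.6]
gripper_width: 0.0332
gripper_force: 54.8
```

```bash
python3 m.py; ls b*.npy; python3 - <<'E'
import glob,numpy as np,cv2
fs=sorted(glob.glob('b*.npy'),key=lambda s:float(s[1:-4]));A,B=[np.load(f)[140:230,225:325] for f in (fs[0],fs[-1])]
im=np.hstack([cv2.resize(x,None,fx=4,fy=4,interpolation=2) for x in(A,B)])
cv2.imwrite('pics/c6.png',np.clip(im[:,:,::-1]*1.5,0,255).astype(np.uint8))
E
```

```text
t 9.6167 grip x,y mm -58.8 0.8 z 0.0159 yaw -95.2 Fpush 16.5 Fz 13.56 w 0.0338
254 row 0.0 mass 0.0
271 row 189.559 mass 94.0
b8.65.npy
b9.62.npy
```

View pics/c6.png

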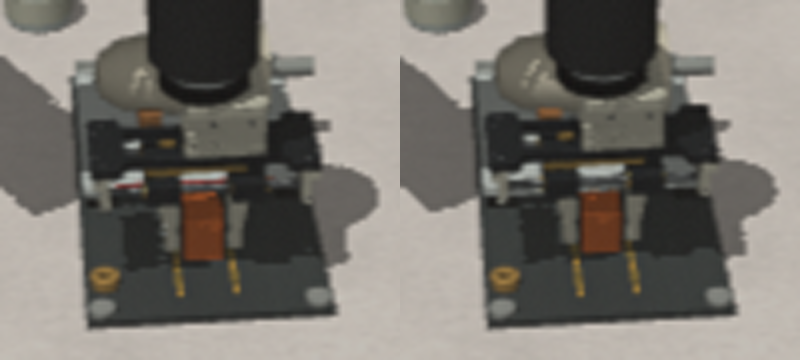

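The two views side by side show the block advancing about 2.5 px with no visible slip. The red stripe is now hidden by the gripper. Force shows contact began at grip x ≈ −72 mm, as the geometry predicts, so I need about 12 mm more.

Request:
step_arm(plan=[[-0.008,0,0,0,20],[-0.016,0,0,0,20],[-0.024,0,0,0,20],[-0.032,0,0,0,20],[-0.04,0,0,0,20],[-0.048,0,0,0,20],[-0.048,0,0,0,20],[-0.048,0,0,0,20]])

```text
time_s: 10.28
tcp_pos: [0.5212, 0.0586, 0.0159]
eef_rot: [179.9, -0.2, -95.2]
contact_force: [-2.5, -17.1, 13.3]
gripper_width: 0.0336
gripper_force: 54.8
```

```bash
python3 m.py; python3 - <<'E'
import glob,numpy as np,cv2
fs=sorted(glob.glob('b*.npy'),key=lambda s:float(s[1:-4]));I=[np.load(f).mean(2) for f in fs]
for nm,(x,y,w,h) in dict(pipe=(293,150,14,12),cast=(246,143,16,24),pl=(243,150,8,20),bottle=(222,138,24,12),base=(244,205,64,20)).items():
    print(nm,[np.round(cv2.phaseCorrelate(I[0][y:y+h,x:x+w].copy(),i[y:y+h,x:x+w].copy(),cv2.createHanningWindow((w,h),cv2.CV_64F))[0],2) for i in I[1:]])
A,B=[np.load(f)[140:230,225:325] for f in (fs[0],fs[-1])]
im=np.hstack([cv2.resize(x,None,fx=4,fy=4,interpolation=2) for x in(A,B)])
cv2.imwrite('pics/c7.png',np.clip(im[:,:,::-1]*1.5,0,255).astype(np.uint8))
E
```

```text
t 10.5833 grip x,y mm -47.0 1.0 z 0.0159 yaw -95.21 Fpush 17.02 Fz 14.08 w 0.0335
254 row 0.0 mass 0.0
271 row 189.367 mass 164.0
pipe [array([ 0.64, -0.18]), array([0.61, 0.15])]
cast [array([ 0.01, -0.45]), array([ 0.17, -0.66])]
pl [array([ 0.08, -0.25]), array([-0.85,  0.86])]
bottle [array([-0.05,  0.01]), array([0.01, 0.07])]
base [array([-0.04,  0.1 ]), array([-0.02,  0.07])]
```

View pics/c7.png

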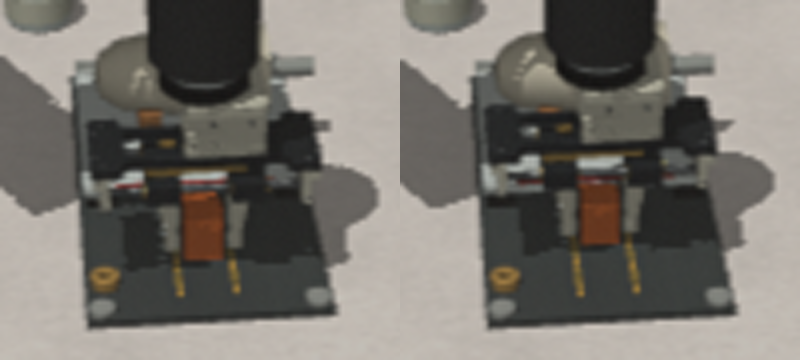

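The cast has risen about 0.66 px, which fits an edge lift of roughly 4.5–5 mm. The wedge is square (yaw −95.2°), about 1 mm off centre and still gripped, and the push force is steady. I'll hand it in.

```bash
python3 -c "
from plant import workorder
print(workorder.close_job())"
```

```text
the job is handed in; nothing more can be done
None
```

I handed the job in with the orange wedge still gripped, square under the hinged plate; I estimate the free edge is up about 4.5 mm, from the wedge's travel and a small rise of the cast in the side view, because the gripper hid the edge.

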